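# Swing the ring light over the green specimen and switch it on

## Robot

A 7-joint arm with a two-finger parallel gripper is mounted at the origin on the work surface. World frame = base frame: x ahead of the robot, y to its left, z up, the work surface at z = 0. Lengths are in m, angles in rad, forces in N, time in s.
With the tool pointing down it reaches from about 0.425 to 0.95 m from the base axis. Payload 4.7 kg.
Tool frame: the origin (TCP) lies between the finger pads; the fingertips stand 19 mm ahead of it and the grasp point (between the pads) is the TCP; z points along the fingers, y is the line along which they close (so a half turn about z gives the same grasp; the last joint's range is limited). The gripper opens to 87 mm and grips with 3 to 60 N. Pads are 19 mm wide; open, the fingers measure 117 mm over their backs; the gripper's body (75 mm by 190 mm) begins 51 mm behind the grasp point.
Start: joints at [-1.263, 0.469, -0.049, 1.532, 0.024, 1.141, -0.082], TCP at [0.223, 0.637, 0.242] pointing down, gripper open.
Joint ranges: [-2.59, 2.59], [-0.33, 1.99], [-1.39, 1.29], [0.1, 2.45], [-1.04, 4.18], [0.21, 1.99], [-2.66, 2.66]. Speed limits (rad/s): [2.57, 2.57, 3.14, 3.14, 3.14, 3.14, 3.14].

## Interface

Orientations are given as a rotation vector (axis times angle).
In Python, from bench import robot, readout, optics, workorder, spotter gives the robot as it stands. The module is installed in compiled form; this text tells all that it offers. Calls block until the motion is done:
- robot.goto(position, orientation): joint-space move of the TCP to a pose.
- robot.move_linear(position, frame=None, feed=0.15): straight line of the TCP; frame=None keeps the orientation; feed is the mean speed in m/s.
- robot.set_joints(angles): joint-space move.
- robot.gripper_to(opening, force=None): finger opening in m; force is the grip in N (None keeps the last); returns when the fingers have stopped.
- robot.sleep(seconds).
- robot.ik(position, orientation): joint angles nearest the present ones, or None.
- readout.sense(): the state.
- optics.camera(name): name is "side" or "top" or "wrist"; returns a dict with "color" (384x512x3 uint8, red, green, blue), "z_map" (384x512 float32, m along the optical axis (not along the pixel's ray), 0 where there is no reading), "fx", "fy", "cx", "cy" (pixels), "dist_coeffs" ([k1, k2, p1, p2, k3] as OpenCV has them; the pictures are not rectified), "rvec" (rotation vector, rad) and "tvec" (3), from world to camera coordinates, as OpenCV has them. Camera axes: x right, y down, z forward; pixel columns grow to the right and rows downward; lengths in m; the calibration is good to about 2 mm. A picture is of the moment at which its call begins.
A pose or a line that the arm cannot do raises robot.PlanningError and nothing moves.
- workorder.close_job(): hands the job in; it is judged then, once.
Trained networks look in a picture, given as the dict that the camera call returned (one of the last four; its "shot" number tells which), for a name from the list of things; names that differ only in an ending like _2 or _b are one class to them, and where a whole thing is asked for, a point or a joint stands for the part that bears it (a point fixed in the world has none). Each returns a list of dicts, best first, with "confidence" (0 to 1); they miss things now and then, are a little off and sometimes report something else, mostly with a low value. They report only what shows in the picture. A call takes as long as a camera call. They do not tell look-alikes from the thing itself.
- spotter.trace(query, picture): "region" (384x512 bool, what is visible of it) and "point" ([column, row] in pixels, amid what is visible of it).
The state is a dict: "time_s": time; "joint_pos": joint angles; "qvel": joint speeds; "tau": joint torques, N m; "tool_pos": TCP position; "eef_rot": TCP orientation; "force": force on the tool from outside, world axes, zero at the start; "ft_torque": the same for the moment, N m; "width": finger opening in m; "finger_force": force on a finger pad.
Only numpy, scipy, OpenCV 4.12 (cv2) and the standard library are available. Lean on these libraries where they do the work, as an engineer would, in place of code of your own. Each camera call takes 0.05 s, during which the arm holds its last target. There are 200 camera calls.

## Task

At the microscopy bench, push the swing arm round with a finger, without pinching it, until its ring light is centred over the green specimen. Then press the red button on the lamp box right down to switch the light on, and let it come back up. Do not grasp anything, and leave the multimeter, the slide box and the vial where they are.

Things in the scene. Friction and masses are not known exactly. Their poses are not given: they have to be found in the camera images.
- stage: Dark metal base plate 150 (its x) x 250 (its y) x 20 mm thick, fixed to the bench; origin at the centre of its underside, z up. Place and yaw change. Four pale seats on its top, 100 mm from the pivot, in line with the swing arm at joint values of about -1.35, -0.75, 0.75 and 1.35 rad, carry four coloured specimens in changing order.
- pivot (a point): Point on the vertical axis of the swing arm, 45 mm along the stage's +x from the stage's centre, 53 mm above the bench (half the height of the bar). The arm's black hub is 28 mm across, on a fixed post 30 mm across; its pin's top, 66 mm above the bench, is the highest point of the mechanism.
- ring (a point): Centre of the white ring light at the end of the swing arm, 100 mm from the pivot axis and 53 mm above the bench. The ring is about 36 mm outside and 26 mm inside, open in the middle; hub and ring are joined by a straight white bar 12 mm wide, from 14 to 85 mm from the axis. Bar and ring reach from 44 to 62 mm above the bench; below them it is free down to the specimens (28 mm).
- swing_arm (a joint): Angle of the swing arm about the vertical pivot, rad, growing anticlockwise seen from above; at 0 the arm points along the stage's -x. Stops at -1.65 and 1.65. Light friction (about 0.05 N m, so about 1 N at the middle of the bar); it stays where it is left. It starts between -0.3 and 0.3.
- bar_left: The half of bar and ring that faces the stage's +y when the arm is at 0. Pushing on this side turns the arm towards larger joint values. Its frame turns with the arm: origin on the pivot axis 44 mm above the bench, -x along the arm, z up.
- bar_right: The other half of bar and ring, facing the stage's -y when the arm is at 0. Pushing on this side turns the arm towards smaller joint values. Same frame as bar_left. Pressing both halves at once with the fingers is pinching.
- spec_green: Green specimen disc, 20 mm across and 8 mm high, fixed on one of the four seats; origin at the centre of its underside, 20 mm above the bench.
- spec_red: Red specimen disc, same size, on another seat.
- spec_blue: Blue specimen disc, same size, on another seat.
- spec_yellow: Yellow specimen disc, same size, on another seat.
- lamp_button_top (a point): Centre of the top of the red push button, 28 mm across, on the grey lamp box (100 x 80 x 40 mm high, fixed to the bench, left or right of the stage). It is pressed straight down.
- lamp_button (a joint): Travel of the red button, m: 0 up, 0.006 fully down; its spring needs about 5 N at full travel and brings it back up.
- multimeter: Loose orange handheld multimeter lying flat, 165 x 80 x 34 mm, origin at the centre of its underside; left or right of the stage, on the side away from the lamp box.
- slide_box: Loose closed blue slide box with a white lid, 85 x 102 x 36 mm, origin at the centre of its underside; beyond the stage.
- vial: Loose small glass vial with a white cap, 26 mm across, 48 mm tall, standing upright; origin at the centre of its underside; close to the stage's near (-x) edge.
Mind the look-alikes: they are no part of the job. There is more than one size of the part that bears lamp_button_top; the job needs the larger.

How it is judged:
On the way, in this order (a step that is already met when the one before it is completed fails the run):
1. the ring light stands still, centred over the green specimen (horizontal distance between ring and spec_green below 0.006 m and velocity of joint swing_arm between -0.05 and 0.05 rad/s), for 0.2 s.
2. the button is pressed down with the ring light over the green specimen (horizontal distance between ring and spec_green below 0.006 m and value of joint lamp_button above 0.0045 m), for 0.05 s.
At the end, for the whole second after the job is handed in: The centre of the ring light is within 6 mm (horizontally) of the centre of the green specimen and at rest, the button is up again (travel under 2 mm), the multimeter, slide box and vial are within 15 mm of where they began and the vial is upright (all of step 1 and value of joint lamp_button below 0.002 m and distance of each of multimeter, slide_box, vial from where it was at the start of the episode below 0.015 m and angle between vial's own z axis and vertical below 0.2 rad); the robot touches nothing.
It fails at once if the swing arm is pinched (both of its sides pressed by the fingers at once) (contact force between the fingers and bar_left above 1 N and contact force between the fingers and bar_right above 1 N).
It fails at once if the button is pressed while the ring light is not over the green specimen (value of joint lamp_button above 0.003 m and not (horizontal distance between ring and spec_green below 0.006 m)).
It fails at once if a bystander is moved or lifted by more than 15 mm (distance of any of multimeter, slide_box, vial from where it was at the start of the episode above 0.015 m).
It fails at once if the vial is tipped (angle between vial's own z axis and vertical above 0.4 rad).
It also fails if it takes over 48 s, if anything falls off the work surface, if the arm or the gripper's body presses on something with over 40 N, if the wrist force passes 120 N, or if a joint passes its speed limit or range.

## Working session

There is one attempt and no reset: what is moved stays moved. The work goes in short steps, each a Python script; the robot and the scene stay as the last script left them, time stands still between calls to the robot, and variables do not carry over. Pictures are saved under pics/ and viewed, at most 10 in all, crops included, and the job is handed in when it is done.

```bash
mkdir -p pics; cat > h.py <<'E'
import numpy as np, cv2
from bench import robot, readout, optics, workorder, spotter
def world(p,uv,z=None):
    """pixels -> world; z None: use depth map, else intersect with plane z"""
    uv=np.asarray(uv,float).reshape(-1,2)
    K=np.array([[p['fx'],0,p['cx']],[0,p['fy'],p['cy']],[0,0,1.]])
    n=cv2.undistortPoints(uv.reshape(-1,1,2),K,np.array(p['dist_coeffs'],float)).reshape(-1,2)
    R=cv2.Rodrigues(np.array(p['rvec'],float))[0];t=np.array(p['tvec'],float).ravel()
    r=np.c_[n,np.ones(len(n))]; C=-R.T@t; d=r@R
    if z is None:
        s=p['z_map'][uv[:,1].round().astype(int),uv[:,0].round().astype(int)]
    else: s=(z-C[2])/d[:,2]
    return C+d*s[:,None]
def save(p,name,box=None,scale=1):
    im=p['color'][:,:,::-1]
    if box: im=im[box[1]:box[3],box[0]:box[2]]
    cv2.imwrite('pics/'+name,cv2.resize(im,None,fx=scale,fy=scale,interpolation=cv2.INTER_CUBIC))
E
python3 - <<'E'
from h import *
s=readout.sense(); print(s['time_s'],s['tool_pos'],s['eef_rot'],s['width'])
p=optics.camera('top'); save(p,'top.png',scale=1.5)
for q in ['stage','ring','swing_arm','pivot','bar_left','bar_right','spec_green','spec_red','spec_blue','spec_yellow','lamp_button_top','multimeter','slide_box','vial']:
    try:
        for r in spotter.trace(q,p)[:3]:
            w=world(p,np.argwhere(r['region'])[:,::-1])
            print(q,round(r['confidence'],2),np.round(r['point']),r['region'].sum(),np.round(np.median(w,0),3),np.round(world(p,r['point']),3))
    except Exception as e: print(q,e)
E
```

```text
0.0 [0.22288591 0.63655176 0.24049669] [-5.26462998e-01 -3.09690683e+00  2.98859523e-03] 0.08730272435230506
stage 0.74 [266. 225.] 5710 [ 0.577 -0.018  0.02 ] [[ 0.573 -0.023  0.062]]
ring 0.66 [267. 223.] 344 [ 0.58  -0.026  0.062] [[ 0.577 -0.026  0.059]]
swing_arm 0.66 [272. 230.] 52 [ 0.558 -0.028  0.062] [[ 0.564 -0.039  0.021]]
swing_arm 0.65 [268. 221.] 325 [ 0.585 -0.026  0.062] [[ 0.583 -0.027  0.063]]
pivot 0.62 [264. 226.] 5496 [ 0.577 -0.019  0.02 ] [[ 0.572 -0.018  0.023]]
bar_left 0.41 [266. 234.] 141 [ 0.548 -0.02   0.062] [[ 0.55  -0.024  0.063]]
bar_left 0.28 [268. 213.] 219 [ 0.602 -0.026  0.062] [[ 0.601 -0.029  0.064]]
bar_right 0.59 [270. 230.] 130 [ 0.56  -0.03   0.062] [[ 0.562 -0.034  0.021]]
spec_green 0.47 [290. 239.] 22 [ 0.539 -0.081  0.028] [[ 0.538 -0.084  0.027]]
spec_red 0.56 [225. 212.] 40 [0.618 0.074 0.028] [[0.612 0.08  0.028]]
spec_blue 0.55 [301. 218.] 39 [ 0.586 -0.117  0.028] [[ 0.59  -0.114  0.026]]
spec_blue 0.34 [373. 259.] 113 [ 0.487 -0.279  0.061] [[ 0.484 -0.278  0.062]]
spec_yellow 0.63 [375. 262.] 126 [ 0.485 -0.279  0.061] [[ 0.477 -0.282  0.061]]
lamp_button_top 0.47 [373. 204.] 55 [ 0.621 -0.291  0.048] [[ 0.62  -0.29   0.053]]
multimeter 0.56 [131. 249.] 2141 [0.521 0.322 0.034] [[0.521 0.317 0.035]]
slide_box 0.79 [294. 143.] 1367 [ 0.792 -0.104  0.036] [[ 0.786 -0.102  0.037]]
vial 0.54 [279. 267.] 85 [ 0.476 -0.06   0.048] [[ 0.472 -0.052  0.046]]
vial 0.22 [266. 238.] 83 [ 0.536 -0.019  0.062] [[ 0.542 -0.022  0.064]]
```

View pics/top.png

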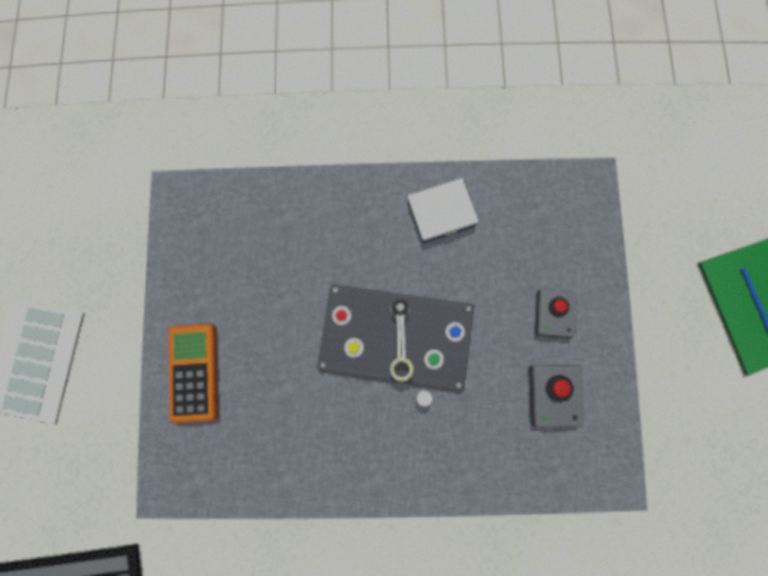

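The image (1.5x scale) shows the stage with its pivot at (400,308) and ring at (402,370). Green is at (433,359), on the near right, so joint ≈ +0.75. The vial is at (425,398), the slide box at (442,210) and the multimeter at (193,373). There are two lamp boxes on the right: a small one at (556,313) and a larger one at (556,395). I'll measure both and confirm with an enlarged crop.

```bash
python3 - <<'E'
from h import *
p=optics.camera('top'); save(p,'crop.png',(330,175,420,300),4.5)
hsv=cv2.cvtColor(p['color'],cv2.COLOR_RGB2HSV)
m=((hsv[...,0]<8)|(hsv[...,0]>172))&(hsv[...,1]>140)&(hsv[...,2]>70)
def blobs(m,name):
    n,l,st,c=cv2.connectedComponentsWithStats(m.astype(np.uint8))
    for i in range(1,n):
        if st[i,4]>12 and 190<c[i][0]<420 and 180<c[i][1]<300:
            z=np.median(world(p,np.argwhere(l==i)[:,::-1])[:,2]); print(name,c[i].round(1),st[i,2:],z.round(3),world(p,c[i],z).round(4))
blobs(m,'red')
for nm,a,b in [('yellow',22,35),('green',45,85),('blue',100,125)]:
    blobs((hsv[...,0]>=a)&(hsv[...,0]<=b)&(hsv[...,1]>130)&(hsv[...,2]>70),nm)
# boxes, by height 0.03..0.045
v,u=np.mgrid[185:300,330:420]; uv=np.c_[u.ravel(),v.ravel()]; w=world(p,uv)
mk=np.zeros((384,512),np.uint8); k=(w[:,2]>.025)&(w[:,2]<.08); mk[uv[k,1],uv[k,0]]=1
n,l,st,c=cv2.connectedComponentsWithStats(mk)
for i in range(1,n):
    if st[i,4]>50:
        W=world(p,np.argwhere(l==i)[:,::-1]); r=cv2.minAreaRect(W[:,:2].astype(np.float32)*1000); print('box',r,np.median(W[:,2]),np.percentile(W[:,2],99))
# arm, height .055..0.07
v,u=np.mgrid[180:265,205:325]; uv=np.c_[u.ravel(),v.ravel()]; w=world(p,uv)
a=w[(w[:,2]>.05)&(w[:,2]<.068)&(w[:,1]>-.15)]; c_,vec=cv2.PCACompute(a[:,:2],None); t=(a[:,:2]-c_)@vec[0]
print('arm',c_,vec[0],(c_+np.outer([t.min(),t.max()],vec[0])),len(a))
st_=w[(w[:,2]>.014)&(w[:,2]<.07)]; print('stage',cv2.minAreaRect(st_[:,:2].astype(np.float32)*1000))
E
```

```text
red [373.2 203.6] [ 9  9 62] 0.049 [[ 0.6202 -0.2913  0.049 ]]
red [227.  209.6] [ 5  6 25] 0.029 [[0.6167 0.074  0.0289]]
red [374.2 258.5] [ 12  12 112] 0.062 [[ 0.4858 -0.2805  0.0618]]
yellow [235.4 231.4] [ 6  6 30] 0.028 [[0.5611 0.0536 0.0276]]
green [289. 239.] [ 5  5 21] 0.028 [[ 0.539  -0.0806  0.0276]]
blue [303.3 220.6] [ 6  6 29] 0.028 [[ 0.5844 -0.1181  0.0282]]
box ((612.266357421875, -291.4290466308594), (61.90372085571289, 78.54590606689453), 83.44750213623047) 0.03215854642963545 0.051131953191480145
box ((474.00177001953125, -280.694091796875), (83.18573760986328, 99.63996887207031), 88.48440551757812) 0.04023885635063662 0.06362736500670461
arm [[ 0.57321991 -0.02620509]] [0.99825167 0.05910673] [[ 0.47574342 -0.0319767 ]
 [ 0.63628793 -0.02247082]] 330
stage ((569.6257934570312, -16.288467407226562), (250.7168731689453, 170.05287170410156), 80.30371856689453)
```

View pics/crop.png

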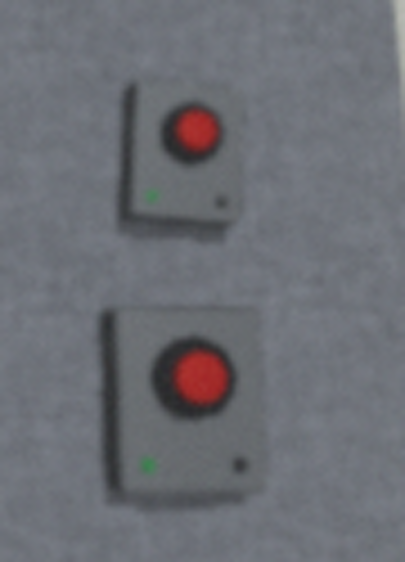

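The candidates are the small-box button at top-image px (373,204), with top at 0.049 m and a 79x62 mm box, and the large-box button at px (374,258), with top at 0.062 m and a 100x83 mm box. The large one fits: the given box is 100x80x40 mm, and the crop shows its bigger button at crop (203,378). Next I'll fit the pivot and do the push.

```bash
cat >> h.py <<'E'
from scipy.spatial.transform import Rotation as Ro
q=np.array([-1.35,-.75,.75,1.35]); W=np.array([[.6167,.074],[.5611,.0536],[.539,-.0806],[.5844,-.1181]])
M=np.c_[.045-.1*np.cos(q),-.1*np.sin(q)]
def fit():
    a,b=M-M.mean(0),W-W.mean(0); yaw=np.arctan2((a[:,0]*b[:,1]-a[:,1]*b[:,0]).sum(),(a*b).sum())
    R=np.array([[np.cos(yaw),-np.sin(yaw)],[np.sin(yaw),np.cos(yaw)]]); t=W.mean(0)-R@M.mean(0)
    return yaw,t+R@[.045,0],np.linalg.norm(M@R.T+t-W,axis=1)
yaw,piv,res=fit(); thg=np.arctan2(*(W[2]-piv)[::-1])
def down(phi): # tool z down, tool y along heading phi
    y=np.array([np.cos(phi),np.sin(phi),0]); z=np.array([0,0,-1.]); return Ro.from_matrix(np.c_[np.cross(y,z),y,z]).as_rotvec()
def armpose():
    p=optics.camera('top'); v,u=np.mgrid[175:270,200:325]; uv=np.c_[u.ravel(),v.ravel()]; w=world(p,uv)
    d=w[:,:2]-piv; r=np.hypot(*d.T); k=(w[:,2]>.05)&(w[:,2]<.07)&(r>.025)&(r<.125)
    return p,w[k],d[k],r[k]
E
python3 - <<'E'
from h import *
print(yaw,piv,res.round(4),'green dist',np.linalg.norm(W[2]-piv),'thg',thg,'q',thg-yaw+np.pi)
p,w,d,r=armpose(); th=np.arctan2(*d.mean(0)[::-1]); print('arm th',th,'q',th-yaw+np.pi,len(w))
for f in (0,np.pi):
  for t in (th,thg):
    print(f,robot.ik([*(piv+.06*np.array([np.cos(t),np.sin(t)])),.055],down(t+f)))
print(robot.ik([.486,-.2805,.15],down(thg)),robot.ik([.486,-.2805,.15],down(thg+np.pi)))
E
```

```text
-0.16566908570504138 [ 0.62218394 -0.02561407] [0.0002 0.0002 0.0003 0.0002] green dist 0.09971469766909823 thg -2.5575121447726614 q 0.7497495945221733
arm th 3.137811062377069 q 6.445072801671904 201
0 [-0.77656056  0.82686153  1.10518878  2.00264187 -0.94341237  0.94781279
 -2.31191245]
0 [-0.70884979  0.843369    1.10486134  1.97340093 -0.94689542  0.96519734
 -1.67392123]
3.141592653589793 [-0.36886608  0.55450638  0.44933084  1.98220747 -0.37004814  0.68460603
  0.30834929]
3.141592653589793 [-0.28236578  0.56416642  0.41573035  1.95154336 -0.34402987  0.69483083
  0.9273409 ]
[-0.33159034  0.62342213  1.11438112  1.94376363 -0.66938567  1.00575269
 -1.46146323] [-0.10251217  0.46025947  0.72889465  1.93359058 -0.38984454  0.89218755
  1.40872325]
```

```bash
cat >> h.py <<'E'
def fpos(t,off,r=.06,z=.055):
    d=np.array([np.cos(t),np.sin(t)]); n=np.array([-d[1],d[0]]); return [*(piv+r*d-off*n),z]
E
python3 - <<'E'
from h import *
th=3.1378-2*np.pi
robot.gripper_to(0.0)
robot.goto(fpos(th,.035,z=.2),down(th+np.pi))
robot.move_linear(fpos(th,.035),feed=.12)
print(readout.sense()['time_s'],readout.sense()['tool_pos'],readout.sense()['force'])
for t in np.linspace(th,thg-.06,6):
    robot.move_linear(fpos(t,.0155),down(t+np.pi),feed=.05)
s=readout.sense(); print(s['time_s'],s['tool_pos'],fpos(thg-.06,.0155),s['force'],s['width'])
robot.sleep(.2)
p,w,d,r=armpose(); save(p,'push.png',(190,165,330,285),5)
for rr in ((.025,.05),(.085,.12)):
    k=(r>rr[0])&(r<rr[1]); a=np.arctan2(d[k,1],d[k,0]); print(rr,k.sum(),np.median(a)-thg,np.mean(a)-thg)
E
```

```text
6.2667 [0.56292642 0.00959066 0.05571155] [ 0.30553184 -0.5008451   0.00363928]
8.225 [ 0.56252246 -0.04211995  0.0549974 ] [np.float64(0.5624804110262954), np.float64(-0.04221943852632637), 0.055] [ 0.28309833 -0.58764877  0.63247397] 0.0003031498448551526
(0.025, 0.05) 0 nan nan
(0.085, 0.12) 0 nan nan
  return _methods._mean(a, axis=axis, dtype=dtype,
  ret = ret.dtype.type(ret / rcount)
```

View pics/push.png

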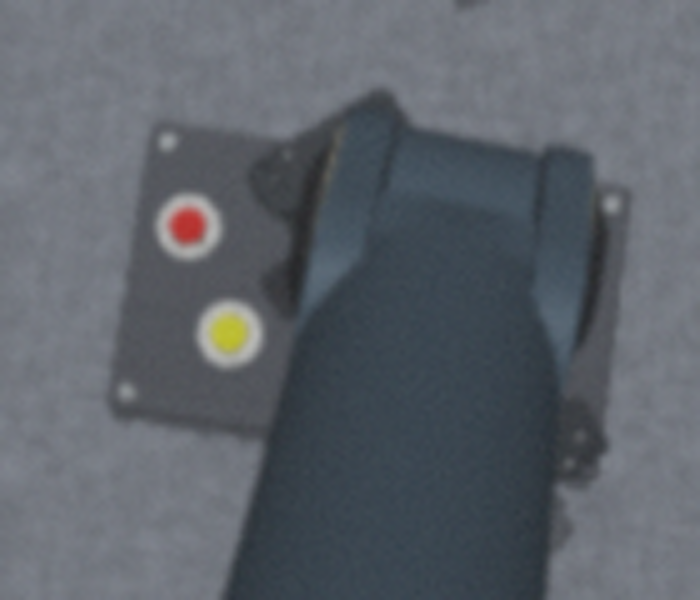

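The robot arm hides the swing arm from the top camera (red and yellow are visible at (188,226) and (229,332) in the crop). I'll back off, lift and check with the wrist camera as well.

```bash
cat >> h.py <<'E'
def check(cam,name=None):
    p=optics.camera(cam)
    if name: save(p,name,scale=1.2)
    v,u=np.mgrid[0:384:1,0:512:1]; uv=np.c_[u.ravel(),v.ravel()]; uv=uv[p['z_map'].ravel()>0]; w=world(p,uv)
    d=w[:,:2]-piv; r=np.hypot(*d.T); k=(w[:,2]>.055)&(w[:,2]<.068)&(r>.02)&(r<.122)
    a=np.arctan2(d[k,1],d[k,0]); r=r[k]
    for lo,hi in ((.02,.05),(.05,.08),(.082,.12)):
        s=(r>lo)&(r<hi); print(cam,lo,s.sum(),'err rad',(np.mean(a[s])-thg).round(4) if s.any() else None)
    hsv=cv2.cvtColor(p['color'],cv2.COLOR_RGB2HSV)[uv[:,1],uv[:,0]]
    g=(hsv[:,0]>=45)&(hsv[:,0]<=85)&(hsv[:,1]>130)&(np.hypot(*d.T)<.13)&(w[:,2]<.04)
    if g.any(): print('green',g.sum(),w[g].mean(0).round(4),'W',W[2])
E
python3 - <<'E'
from h import *
robot.move_linear(fpos(thg-.06,.05),feed=.1)
robot.move_linear(fpos(thg-.06,.05,z=.22),feed=.2)
check('wrist','wrist.png'); check('top')
print(readout.sense()['time_s'])
E
```

```text
wrist 0.02 0 err rad None
wrist 0.05 0 err rad None
wrist 0.082 0 err rad None
top 0.02 0 err rad None
top 0.05 0 err rad None
top 0.082 0 err rad None
10.0417
```

View pics/wrist.png

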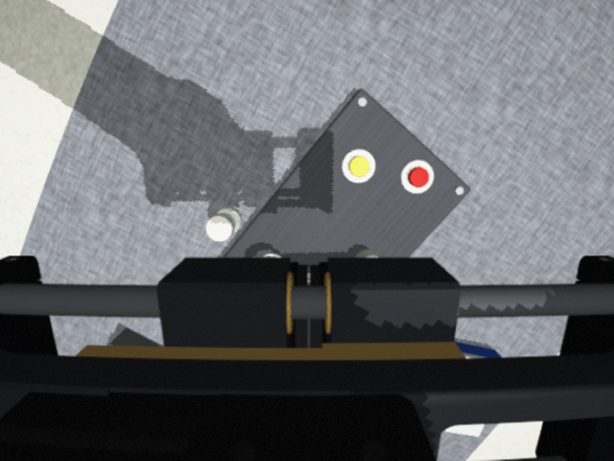

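The wrist image shows yellow (359,166), red (418,177) and the vial (220,228), but the gripper hides the ring. I'll move towards the lamp side and look from there.

```bash
python3 - <<'E'
from h import *
robot.goto([.486,-.2805,.22],down(thg+np.pi))
check('wrist','wrist2.png'); check('top')
print(readout.sense()['time_s'])
E
```

```text
wrist 0.02 367 err rad 0.0309
wrist 0.05 389 err rad -0.0033
wrist 0.082 718 err rad -0.0215
green 13 [ 0.5362 -0.0906  0.0255] W [ 0.539  -0.0806]
top 0.02 62 err rad -0.038
top 0.05 63 err rad -0.0343
top 0.082 87 err rad -0.025
green 16 [ 0.5377 -0.0803  0.0283] W [ 0.539  -0.0806]
11.2083
```

View pics/wrist2.png

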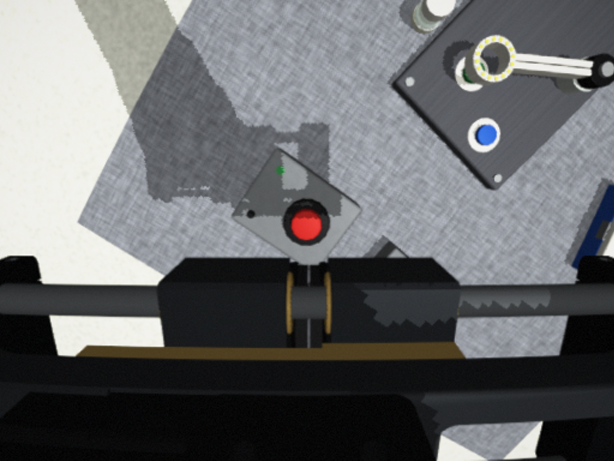

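The wrist image shows the ring at (494,58) nearly over the green seat, blue at (486,134) and the large red button at (306,224). I'll refine the ring error with both cameras, using the top surface only and blue as a cross-check, and check the button position too.

```bash
python3 - <<'E'
from h import *
for cam in ('wrist','top'):
    p=optics.camera(cam); hsv=cv2.cvtColor(p['color'],cv2.COLOR_RGB2HSV)
    v,u=np.mgrid[0:384,0:512]; w=world(p,np.c_[u.ravel(),v.ravel()]).reshape(384,512,3); zok=p['z_map']>0
    d=w[...,:2]-piv; r=np.hypot(d[...,0],d[...,1])
    def cen(m,z,n):
        uv=np.argwhere(m)[:,::-1]
        if len(uv)<5: print(cam,n,'none'); return
        c=world(p,cv2.minEnclosingCircle(np.array(uv,np.float32))[0],z)[0]; c2=world(p,uv.mean(0),z)[0]; print(cam,n,len(uv),'circ',c[:2].round(4),'mean',c2[:2].round(4)); return c
    H,S,V=hsv[...,0],hsv[...,1],hsv[...,2]
    cen((H>=100)&(H<=125)&(S>150)&zok&(r<.13)&(w[...,2]>.024)&(w[...,2]<.035),.028,'blue exp %s'%W[3])
    cen(((H<8)|(H>172))&(S>140)&zok&(np.hypot(w[...,0]-.486,w[...,1]+.2805)<.03)&(w[...,2]>.055),.0618,'button')
    top=zok&(w[...,2]>.0585)&(w[...,2]<.067)
    c=cen(top&(r>.084)&(r<.125),.062,'ring exp %s'%W[2]); print('  ring err mm',((c[:2]-W[2])*1000).round(1))
    b=w[top&(r>.03)&(r<.08)][:,:2]; m,e=cv2.PCACompute(b,None); e0=e[0]*np.sign(e[0]@(W[2]-piv)); t=np.arctan2(e0[1],e0[0])
    print('  bar dir err',t-thg,'bar mean err',np.arctan2(*(m[0]-piv)[::-1])-thg)
E
```

```text
wrist blue exp [ 0.5844 -0.1181] 206 circ [ 0.583  -0.1204] mean [ 0.5834 -0.1206]
wrist button 507 circ [ 0.4983 -0.3795] mean [ 0.4853 -0.2828]
wrist ring exp [ 0.539  -0.0806] 565 circ [ 0.5365 -0.08  ] mean [ 0.5364 -0.0798]
  ring err mm [-2.5  0.6]
  bar dir err -0.04170752797819688 bar mean err -0.00433857250146108
top blue exp [ 0.5844 -0.1181] 24 circ [ 0.5841 -0.1184] mean [ 0.584  -0.1179]
top button 109 circ [ 0.4853 -0.2793] mean [ 0.4859 -0.2799]
top ring exp [ 0.539  -0.0806] 79 circ [ 0.5378 -0.0775] mean [ 0.5363 -0.0786]
  ring err mm [-1.2  3.1]
  bar dir err -0.03993637551004614 bar mean err -0.032763893167374825
```

Both cameras put the bar about 0.04 rad short (≈3.5 mm). I'll nudge it the rest of the way, then re-measure and read the height profile around the button.

```bash
python3 - <<'E'
from h import *
o=down(thg+np.pi)
p=optics.camera('wrist'); v,u=np.mgrid[0:384,0:512]; w=world(p,np.c_[u.ravel(),v.ravel()]); rb=np.hypot(w[:,0]-.4858,w[:,1]+.281)
for a,b in ((0,8),(8,12),(12,15),(15,18),(18,22),(22,28)):
    k=(rb>a/1000)&(rb<b/1000)&(w[:,2]<.075); print(a,b,k.sum(),np.percentile(w[k,2],[10,50,90]).round(4))
t=thg-.022
robot.goto(fpos(t,.05,z=.2),o); robot.move_linear(fpos(t,.045),feed=.2)
robot.move_linear(fpos(t,.025),feed=.1); robot.move_linear(fpos(t,.0155),down(t+np.pi),feed=.03)
robot.sleep(.4); s=readout.sense(); print(s['tool_pos'],fpos(t,.0155),s['force'])
robot.move_linear(fpos(t,.045),feed=.1); robot.move_linear(fpos(t,.045,z=.2),feed=.2)
robot.goto([.4858,-.281,.15],o)
for cam in ('wrist','top'):
    p=optics.camera(cam); w=world(p,np.c_[u.ravel(),v.ravel()]); w=w[(w[:,2]>.0585)&(w[:,2]<.067)]; r=np.hypot(*(w[:,:2]-piv).T)
    b=w[(r>.03)&(r<.08)][:,:2]; m,e=cv2.PCACompute(b,None); e0=e[0]*np.sign(e[0]@(W[2]-piv)); print(cam,'dir err',np.arctan2(e0[1],e0[0])-thg,'mean err',np.arctan2(*(m[0]-piv)[::-1])-thg, 'ring',w[(r>.084)&(r<.125)].mean(0),W[2])
s=readout.sense(); print(s['time_s'],s['tool_pos'])
E
```

```text
0 8 167 [0.0606 0.0614 0.0624]
8 12 227 [0.0601 0.0614 0.0623]
12 15 213 [0.0509 0.0581 0.0614]
15 18 206 [0.0506 0.0514 0.0525]
18 22 436 [0.0397 0.0509 0.052 ]
22 28 592 [0.0385 0.0395 0.0407]
[ 0.56312717 -0.04444063  0.05499734] [np.float64(0.5631543639737253), np.float64(-0.04447563913128337), 0.055] [-0.730906    0.21464595 -0.07375263]
wrist dir err -0.015225167604103529 mean err 0.033556055171326094 ring [ 0.53872381 -0.08340598  0.06107348] [ 0.539  -0.0806]
top dir err 0.019504376551712 mean err 0.012237580368054335 ring [ 0.5390384  -0.08236133  0.06227831] [ 0.539  -0.0806]
16.9833 [ 0.48704583 -0.27900866  0.1499309 ]
```

The ring is now about 1–2 mm from green. The button top is at 61.5 mm and the collar at 51 mm, so full travel (55.5 mm) is clear of the collar. Now I'll press, with force checks.

```bash
python3 - <<'E'
from h import *
x,y=.4858,-.281
robot.move_linear([x,y,.086],feed=.1)
f0=np.array(readout.sense()['force'])
for z in (.080,.078,.077,.0765,.076,.0755,.075,.0745,.074,.0735,.073):
    robot.move_linear([x,y,z],feed=.02); robot.sleep(.1)
    s=readout.sense(); f=s['force'][2]-f0[2]; print(z,s['tool_pos'][2].round(4),f.round(2))
    if f>9: break
robot.sleep(.2)
p=optics.camera('side'); save(p,'press.png',scale=1.4)
robot.move_linear([x,y,.15],feed=.1); robot.sleep(.3)
s=readout.sense(); print(s['time_s'],s['force'])
E
```

```text
0.08 0.0804 2.4
0.078 0.0783 3.41
0.077 0.0772 4.58
0.0765 0.0766 4.39
0.076 0.0761 4.41
0.0755 0.0756 5.23
0.075 0.0754 7.89
0.0745 0.0754 11.37
22.2333 [-0.28636758 -0.48882422 -0.38783426]
```

The force climbed along the spring to about 5 N, then hit the hard stop at TCP 0.0754, so the button went fully down. Last, I'll check the final state.

```bash
python3 - <<'E'
from h import *
robot.move_linear([.4858,-.281,.22],feed=.2)
p=optics.camera('top'); save(p,'final.png',(190,120,420,300),3.4)
v,u=np.mgrid[0:384,0:512]; w=world(p,np.c_[u.ravel(),v.ravel()]); w=w[(w[:,2]>.0585)&(w[:,2]<.067)]; r=np.hypot(*(w[:,:2]-piv).T)
print('ring',w[(r>.084)&(r<.125)].mean(0),W[2])
for q_ in ('multimeter','slide_box','vial'):
    for t in spotter.trace(q_,p)[:1]: print(q_,t['confidence'],np.median(world(p,np.argwhere(t['region'])[:,::-1]),0).round(3))
E
```

```text
ring [ 0.53905401 -0.08193142  0.06230783] [ 0.539  -0.0806]
multimeter 0.65 [0.521 0.323 0.034]
slide_box 0.84 [ 0.792 -0.105  0.036]
```

View pics/final.png

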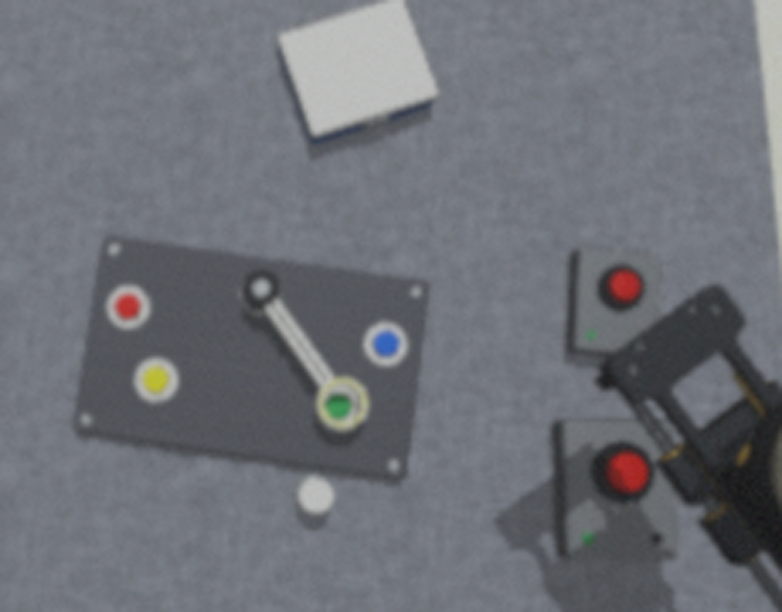

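The ring (341,404) sits over green (338,406) and the button is up at (628,470). The vial at (316,495) maps back to its original pixel (283,265), upright, and the other bystanders haven't moved.

```bash
python3 -c "
from h import *
print(workorder.close_job())"
```

```text
the job is handed in; nothing more can be done
None
```

The job is handed in: the ring light rests about 1–2 mm from the green specimen's centre, the larger lamp box's red button was pressed to its stop and is up again, and the multimeter, slide box and vial show no movement; the hand-in returned no verdict.

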